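# Kick a wheel hub out of its assembly nest and tray it

### The job

The wheel hub sitting flush in the assembly fixture's nest has had its bearing pressed in. Press the fixture's ejector lever right down so that the hub is pushed up out of its pocket, then grip the raised hub, lift it out and set it down gently, bearing face up, in the one empty place of the black tray. Leave the other hubs and everything else on the bench where they are.

Things in the scene. Friction and masses are not known exactly. Their poses are not given: they have to be found in the camera images.
- hub_mid (a point): centre, half-way up, of the wheel hub in the nest: plain upright aluminium cylinder, 44 mm diameter, 24 mm high, about 120 g, bearing in its top face. At the start its top is flush with the nest, so its sides cannot be gripped; the ejector raises it by 16 mm, and it stays upright on the plunger with its lowest 8 mm still in the pocket.
- fixture: the assembly fixture, fixed to the bench; origin on the bench under the middle of the nest's pocket, z up; its ejector lever sticks out along its -x axis. Aluminium base plate 120 x 120 mm; above it on four pillars the black nest plate, 110 x 110 mm, top 84 mm above the bench. A 20 mm steel ejector plunger stands in a hole in the floor of the pocket.
- nest_top (a point): centre of the mouth of the round pocket (47 mm wide, 24 mm deep), level with the nest plate's top, axes as the fixture's. Two steel guide pins, 8 mm diameter, stand 12 mm above the plate at x = -42 and +42 mm (y = 0), so the fingers best come down at the hub's +y and -y sides.
- lever_pad (a point): centre of the upper face of the black rubber pad (32 mm along the lever, 34 mm across) at the lever's outer end; it moves with the lever. At rest it is at fixture x = -145 mm, 68 mm above the bench, its outer end sloping up by 0.21 rad; right down, at x = -151 mm, 32 mm above the bench, sloping down by 0.15 rad. Pivot at fixture x = -50 mm, 34 mm above the bench.
- ejector_lever (a joint): angle of the ejector lever: 0 raised (at rest), 0.36 rad at its stop, pad right down; at the start it may stand between 0 and 0.03. It is stiff (about 4 to 5 N on the pad moves it slowly) and stays where it is left, the hub's weight included; pressing it pushes the plunger up by 50 mm per rad, the first 2 mm of which is idle.
- tray: shallow black tray, fixed, 164 x 164 mm, lying on the bench; origin under its centre, z up, sides along x and y. Floor 4 mm thick, walls and the two crossing dividers 4 mm thick and 8 mm high above the floor; four square places 76 mm wide with centres 40 mm from the tray's centre in x and in y. Three hold a hub.
- free_place_floor (a point): centre of the floor (upper face) of the tray's one empty place, 4 mm above the bench; which of the four places it is varies.
- hub_a_mid (a point): centre, half-way up, of a finished hub (same as the one in the nest) standing in the tray; not to be disturbed
- hub_b_mid (a point): the same, another finished hub in the tray
- hub_c_mid (a point): the same, another finished hub in the tray
- screwdriver: screwdriver lying on the bench between fixture and tray, 170 mm long along its x, handle to -x; bystander
- wrench: 160 mm spanner lying flat on the bench; bystander
- bearing: loose steel ball bearing lying flat, 36 mm diameter, 11 mm high; bystander
- screw_jar: clear jar with black lid, 64 mm diameter, 75 mm high; bystander
- drill: cordless drill standing on its battery, 205 mm high; bystander; origin under the battery
- carton: small carton 85 x 65 x 45 mm; bystander
- calipers: calipers lying flat, 150 mm long; bystander

How it is judged:
On the way, in this order (a step that is already met when the one before it is completed fails the run):
1. the lever is pressed right down (past 0.33 of 0.36 rad) and the hub stands raised by at least 13 mm in the nest, upright (value of joint ejector_lever above 0.33 rad and z of hub_mid in the frame of fixture above 0.085 m and horizontal distance between hub_mid and fixture below 0.006 m and angle between hub_mid's own z axis and vertical below 0.15 rad), for 0.2 s.
2. the hub is held by the fingers, lifted clear of the nest (contact force between the fingers and hub above 1 N and z of hub_mid in the frame of fixture above 0.1 m), for 0.1 s.
3. the hub is set down in the empty place while the fingers still have it (no more than 6 mm above the floor) (contact force between the fingers and hub above 0.5 N and horizontal distance between hub_mid and free_place_floor below 0.024 m and height (world z) of hub_mid below 0.022 m), for 0.05 s.
At the end, for the whole second after the job is handed in: The hub stands flat on the floor of the tray's empty place (anywhere in it, within 24 mm of its centre), bearing face up, upright within 0.1 rad, at rest and released; it was raised with the lever first and was set down, not dropped; the other hubs and bystanders are where they were (horizontal distance between hub_mid and free_place_floor below 0.024 m and height (world z) of hub_mid between 0.013 and 0.019 m and angle between hub_mid's own z axis and vertical below 0.1 rad and linear speed of hub below 0.02 m/s); the robot touches nothing.
It fails at once if a hub already in the tray is shifted by more than 15 mm (distance of any of hub_a_mid, hub_b_mid, hub_c_mid from where it was at the start of the episode above 0.015 m).
It fails at once if another thing on the bench is shifted by more than 30 mm (distance of any of screwdriver, wrench, bearing, screw_jar, drill, carton, calipers from where it was at the start of the episode above 0.03 m).
It also fails if it takes over 48 s, if anything falls off the work surface, if the arm or the gripper's body presses on something with over 40 N, if the wrist force passes 120 N, or if a joint passes its speed limit or range.

### The arm

A 6-joint arm with a two-finger parallel gripper is mounted at the origin on the work surface. World frame = base frame: x ahead of the robot, y to its left, z up, the work surface at z = 0. Lengths are in m, angles in rad, forces in N, time in s.
With the tool pointing down it reaches from about 0.425 to 0.95 m from the base axis. Payload 3.5 kg.
Tool frame: the origin (TCP) lies at the centre of the arm's flange, where the gripper is bolted on; the fingertips stand ahead of it and the grasp point (between the pads) lies 155 mm ahead of it (ctrl.tip_reach is the z of the fingertips in the tool frame, in m); z points along the fingers, y is the line along which they close (so a half turn about z gives the same grasp; the last joint's range is limited). The gripper opens to 85 mm and grips with 20 to 120 N. Pads are 22 mm wide; open, the fingers measure 114 mm over their backs; the gripper's body (76 mm by 85 mm) begins 54 mm behind the grasp point. The pads swing forward as they close: fully open they stand 13 mm farther back than shut.
Start: joints at [-1.46, 0.286, 1.577, -0, 1.279, -0.15], TCP at [0.174, -0.652, 0.405] pointing down, gripper open.
Joint ranges: [-2.77, 2.77], [-0.9, 2.22], [0.21, 2.48], [-1.53, 4.67], [0.24, 2.81], [-2.84, 2.84]. Speed limits (rad/s): [2.79, 2.79, 3.14, 3.14, 3.14, 3.14].

### API

Orientations are given as a unit quaternion [x, y, z, w].
In Python, from cell import ctrl, viewer gives the robot as it stands. The module is installed in compiled form; this text tells all that it offers.
- The arm moves only by the shell command python3 -m crank 'ROWS' [OPENING] [FORCE]. ROWS is JSON, a list of rows, each a list of 2 entries, a list of its own where there are three numbers: the shift along the tool's x, y, z in mm, then the turn, a rotation vector about the tool's x, y, z in degrees. In form: [[[tx, ty, tz], [wx, wy, wz]], ...]. A call has 1 to 8 rows; each row is the pose to reach, as a shift and turn from the pose commanded when the call began, along the tool's axes at that moment; what a row does not reach only later rows make up. A row lasts 1/10 s, in which the tool goes at most 50 mm and 8.59 degrees, less where a joint would pass 70% of its speed; a pose out of reach is approached as far as the arm can. A call with a gripper value outside its range is refused whole. OPENING is the closure, from 0 (fully open) to 1 (shut), set as the call begins (- or left out, the last holds). The fingers move at their own pace and stop on an object; FORCE is the grip in N (left out, the last holds). Time passes only in rows, so rows that repeat a pose let the fingers close. It gives the time, the measured TCP pose, the force, the opening and the grip force at its end, in the units of the state.
- ctrl.state(): the state, without advancing time (a new reading comes with each control period).
- viewer.camera(name): name is "side" or "top" or "wrist"; returns a dict with "frame" (480x640x3 uint8, red, green, blue), "fx", "fy", "cx", "cy" (pixels), "origin" and "orientation" of the camera in the world; the wrist camera has in their place "hand_eye" (4x4, takes a point from camera to tool coordinates, whose origin is the TCP and whose axes are the flange's). Camera axes: x right, y down, z forward; pixel columns grow to the right and rows downward; lengths in m; the calibration is good to about 2 mm. A picture is of the moment at which its call begins: read the wrist's pose just before it. There is no depth.
- ctrl.close_job(): hands the job in; it is judged then, once.
The state is a dict: "t": time; "qpos": joint angles; "dq": joint speeds; "joint_torque": joint torques, N m; "ee_pos": TCP position; "orientation": TCP orientation; "force": force on the tool from outside, world axes, zero at the start; "ft_torque": the same for the moment, N m; "grip_width": finger opening in m; "grip_force": force on a finger pad.
Only numpy, scipy, OpenCV 4.12 (cv2) and the standard library are available. Lean on these libraries where they do the work, as an engineer would, in place of code of your own. Each camera call takes 0.05 s, during which the arm holds its last target. There are 200 camera calls.

## Working session

There is one attempt and no reset: what is moved stays moved. The work goes in short steps, Python scripts to look and compute and a shell command to move; the robot and the scene stay as the last step left them, time stands still between calls to the robot, and variables do not carry over. Pictures are saved under pics/ and viewed, at most 10 in all, crops included, and the job is handed in when it is done.

```bash
mkdir -p pics; python3 - <<'E'
from cell import ctrl, viewer
import cv2, json, numpy as np
s=ctrl.state(); print(s, ctrl.tip_reach)
for n in("top","side"):
    c=viewer.camera(n); cv2.imwrite(f"pics/{n}0.png",c["frame"][:,:,::-1])
    print(n,{k:np.round(v,4).tolist() for k,v in c.items() if k!="frame"})
E
```

```text
{'t': 0.0, 'qpos': array([-1.45999373e+00,  2.87193809e-01,  1.57817639e+00,  1.87477172e-05,
        1.27860290e+00, -1.49982970e-01]), 'dq': array([ 0.00103055,  0.00160204, -0.00011785, -0.00122731,  0.00025085,
        0.00166728]), 'joint_torque': array([-2.34435474e-04, -4.05979228e+01, -2.92628378e+01, -8.75613046e-05,
        5.89805364e-03, -5.70022706e-06]), 'ee_pos': array([ 0.1740549 , -0.65191515,  0.40332825]), 'orientation': array([ 9.91510549e-01,  1.30020823e-01,  3.22867740e-05, -1.18981767e-03]), 'force': array([-0.93642274, -0.07514159, -0.16502645]), 'ft_torque': array([-0.04444841, -0.01501835,  0.04001434]), 'grip_force': 0.0, 'grip_width': 0.08549115644698813} 0.1734
top {'fx': 483.6262, 'fy': 483.6262, 'cx': 320.3945, 'cy': 238.277, 'origin': [0.4519, -0.0371, 1.3412], 'orientation': [0.7134, -0.698, 0.0412, -0.0463]}
side {'fx': 442.9045, 'fy': 442.9045, 'cx': 320.7013, 'cy': 236.5253, 'origin': [0.2326, 0.5217, 0.7084], 'orientation': [-0.2826, 0.8753, -0.3768, 0.11]}
```

View pics/top0.png

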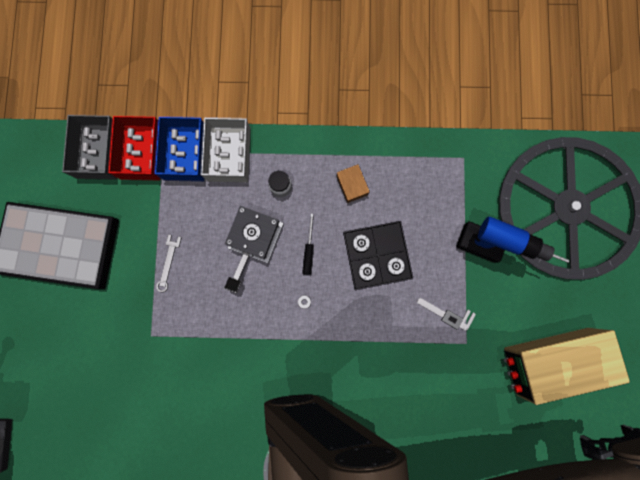

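View pics/side0.png

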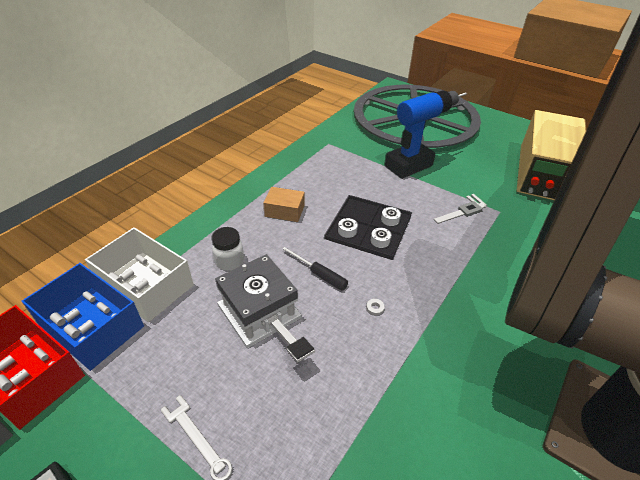

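The top view shows the nest hub at (251,232), lever pad at (233,283), and tray centre at about (378,255). The tray hubs are at (361,243), (367,271) and (396,266), so the empty place is near (390,238). The side view agrees: nest hub at (256,285), pad at (299,348).

```bash
cat > h.py <<'E'
from cell import ctrl, viewer
import cv2, numpy as np
from scipy.spatial.transform import Rotation as R
def cam(n):
    s=ctrl.state(); c=viewer.camera(n)
    if n=="wrist":
        T=np.eye(4);T[:3,:3]=R.from_quat(s["orientation"]).as_matrix();T[:3,3]=s["ee_pos"]
        T=T@np.array(c["hand_eye"]); c["Rm"],c["o"]=T[:3,:3],T[:3,3]
    else: c["Rm"],c["o"]=R.from_quat(c["orientation"]).as_matrix(),np.array(c["origin"])
    return c
def ray(c,u,v,z):
    d=c["Rm"]@[(u-c["cx"])/c["fx"],(v-c["cy"])/c["fy"],1]
    return c["o"]+d*(z-c["o"][2])/d[2]
def proj(c,p):
    q=c["Rm"].T@(np.array(p)-c["o"]); return [c["cx"]+c["fx"]*q[0]/q[2],c["cy"]+c["fy"]*q[1]/q[2]]
def blob(c,u,v,r,f):
    "centroid and area of the largest mask blob (convex hull) in a window"
    u0,v0=int(u-r),int(v-r); w=c["frame"][v0:v0+2*r,u0:u0+2*r]
    m=f(cv2.cvtColor(w,cv2.COLOR_RGB2GRAY)).astype(np.uint8)
    k=cv2.convexHull(max(cv2.findContours(m,0,1)[0],key=cv2.contourArea)); M=cv2.moments(k)
    return u0+M["m10"]/M["m00"],v0+M["m01"]/M["m00"],M["m00"]
E
python3 - <<'E'
from h import *
c=cam("top"); b=lambda g:g>130; d=lambda g:g<60
for n,u,v,r,z,f in [("hub",251,232,13,.084,b),("a",361,243,13,.028,b),("b",367,271,13,.028,b),("c",396,266,13,.028,b),("tray",378,255,45,.012,d),("pad",233,283,13,.068,d),("nest",251,233,32,.084,d)]:
    x=blob(c,u,v,r,f); print(n,np.round(x,1),np.round(ray(c,x[0],x[1],z),4))
s=cam("side")
for n,u,v,r,z,f in [("hub",256,285,14,.084,b),("pad",299,348,16,.068,d)]:
    x=blob(s,u,v,r,f); print(n,np.round(x,1),np.round(ray(s,x[0],x[1],z),4))
w=cam("wrist"); print(np.round(w["hand_eye"],3),w["fx"])
E
```

```text
hub [251.4 231.6 192. ] [0.6219 0.1552 0.084 ]
a [361.  242.5 176.5] [ 0.6059 -0.137   0.028 ]
b [366.8 271.2 189.5] [ 0.528  -0.1536  0.028 ]
c [395.5 265.5 187.5] [ 0.545  -0.2314  0.028 ]
tray [ 377.4  255.1 3462. ] [ 0.5739 -0.1838  0.012 ]
pad [235.1 281.6 254. ] [0.4907 0.1951 0.068 ]
nest [270.7 239.8  83. ] [0.6014 0.1037 0.084 ]
hub [255.7 284.5 333. ] [0.6209 0.1563 0.084 ]
pad [300.1 347.7 294.5] [0.4818 0.2059 0.068 ]
[[-0.001 -0.947 -0.323  0.083]
 [ 1.    -0.001 -0.001  0.   ]
 [ 0.    -0.323  0.947  0.031]
 [ 0.     0.     0.     1.   ]] 388.2708683659814
```

```bash
cat >> h.py <<'E'
def go(p,yaw=None):
    "shift mm / turn deg in tool axes from measured pose to TCP p, tool down with x axis at yaw (deg)"
    s=ctrl.state(); M=R.from_quat(s["orientation"])
    t=M.inv().apply(np.array(p)-s["ee_pos"])*1e3
    w=np.zeros(3)
    if yaw is not None:
        w=(M.inv()*R.from_euler("z",yaw,degrees=True)*R.from_rotvec([np.pi,0,0])).as_rotvec(degrees=True)
    print("go",np.round(t,1),np.round(w,2),"t",round(s["t"],2))
E
python3 -c "
from h import *
go([.47,-.33,.403],-19)"
```

```text
go [ 369.  -234.8    1.4] [-7.000e-02  1.000e-02  3.394e+01] t 0.25
```

```bash
python3 -m crank '[[[369,-235,0],[0,0,34]],[[369,-235,0],[0,0,34]],[[369,-235,0],[0,0,34]],[[369,-235,0],[0,0,34]],[[369,-235,0],[0,0,34]],[[369,-235,0],[0,0,34]],[[369,-235,0],[0,0,34]],[[369,-235,0],[0,0,34]]]' 1; python3 -c "
from h import *
go([.555,.179,.403],-19)"
```

```text
t: 1.05
ee_pos: [0.4456, -0.3558, 0.4049]
orientation: [0.986, -0.166, 0.0, 0.0]
force: [0.8, -0.4, -0.5]
grip_width: -0.0001
grip_force: 0.0
go [ -71.3 -541.1    1.7] [ 0.01 -0.02 -0.07] t 1.05
```

```bash
python3 -m crank '[[[-70,-540,0],[0,0,0]],[[-70,-540,0],[0,0,0]],[[-70,-540,0],[0,0,0]],[[-70,-540,0],[0,0,0]],[[-70,-540,0],[0,0,0]],[[-70,-540,0],[0,0,0]],[[-70,-540,0],[0,0,0]],[[-70,-540,0],[0,0,0]]]' >/dev/null; python3 -c "
from h import *
go([.555,.179,.403],-19)"
```

```text
go [ -18.7 -144.5    2. ] [-0.01 -0.05 -0.06] t 1.85
```

```bash
python3 -m crank '[[[-18,-135,0],[0,0,0]],[[-18,-135,0],[0,0,0]],[[-18,-135,0],[0,0,0]],[[-18,-135,0],[0,0,0]],[[-18,-135,0],[0,0,0]],[[-18,-135,0],[0,0,0]]]'; python3 - <<'E'
from h import *
c=cam("wrist"); cv2.imwrite("pics/w1.png",c["frame"][:,:,::-1])
np.savez("w1.npz",**{k:c[k] for k in("frame","Rm","o","fx","fy","cx","cy")})
print(proj(c,[.6214,.1558,.084]),proj(c,[.482,.206,.068]))
E
```

```text
t: 2.45
ee_pos: [0.5525, 0.1669, 0.4045]
orientation: [0.986, -0.166, -0.0, 0.0]
force: [0.8, -0.1, -0.5]
grip_width: 0.0001
grip_force: 0.0
[np.float64(304.47363524149506), np.float64(129.10348817165436)] [np.float64(305.7249393628673), np.float64(302.85118505452976)]
```

View pics/w1.png

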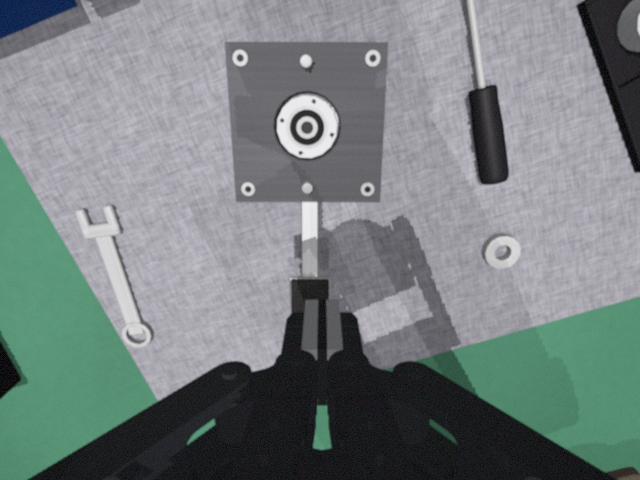

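The wrist view shows the hub at (307,127), guide pins at (306,61) and (307,188), and the lever bar at u≈310. The pad's near edge is at row 280. The tool is nearly aligned with the fixture.

```bash
python3 - <<'E'
from h import *
c=dict(np.load("w1.npz"))
b=lambda g:g>150
x=blob(c,307,127,38,b); h=ray(c,x[0],x[1],.084); print(np.round(x,1),h)
P=[]
for u,v in((240,58),(372,58),(248,189),(367.5,189)):
    x=blob(c,u,v,10,b); P.append(ray(c,x[0],x[1],.084)[:2])
P=np.array(P); print(P, P.mean(0))
d=(P[0]+P[1]-P[2]-P[3]); print(np.degrees(np.arctan2(d[1],d[0])))
ctr=h[:2]; d/=np.hypot(*d)
pad=ctr-d*.145; print("pad",pad, proj(c,[*pad,.068]))
# press point
go([*(ctr-d*.146),.30],np.degrees(np.arctan2(d[1],d[0])))
E
```

```text
[ 307.1  125.8 3043. ] [0.62294785 0.15325877 0.084     ]
[[0.67990409 0.1814414 ]
 [0.65009048 0.09625829]
 [0.5949153  0.21113267]
 [0.56499335 0.12590786]] [0.6224758  0.15368505]
-19.23323692315614
pad [0.48604096 0.20102387] [np.float64(309.49353268366275), np.float64(297.29095696988486)]
go [-75.1 -10.8 104.6] [0.02 0.01 0.1 ] t 2.5
```

```bash
python3 -m crank '[[[-40,-8,0],[0,0,0]],[[-75,-11,20],[0,0,0]],[[-75,-11,65],[0,0,0]],[[-75,-11,105],[0,0,0]],[[-75,-11,140],[0,0,0]],[[-75,-11,150],[0,0,0]],[[-75,-11,150],[0,0,0]],[[-75,-11,150],[0,0,0]]]'; python3 - <<'E'
from h import *
c=cam("wrist"); cv2.imwrite("pics/w2.png",c["frame"][:,:,::-1])
go([.4845,.2016,.241],-19.2)
c=cam("side"); cv2.imwrite("pics/s2.png",cv2.resize(c["frame"][220:420,180:420,::-1],None,fx=3,fy=3))
E
```

```text
t: 3.3
ee_pos: [0.4864, 0.2021, 0.2566]
orientation: [0.986, -0.166, 0.001, -0.001]
force: [-0.4, 0.8, -0.9]
grip_width: 0.0004
grip_force: 0.0
go [-1.8  1.4 16.2] [-0.13 -0.21  0.1 ] t 3.35
```

View pics/s2.png

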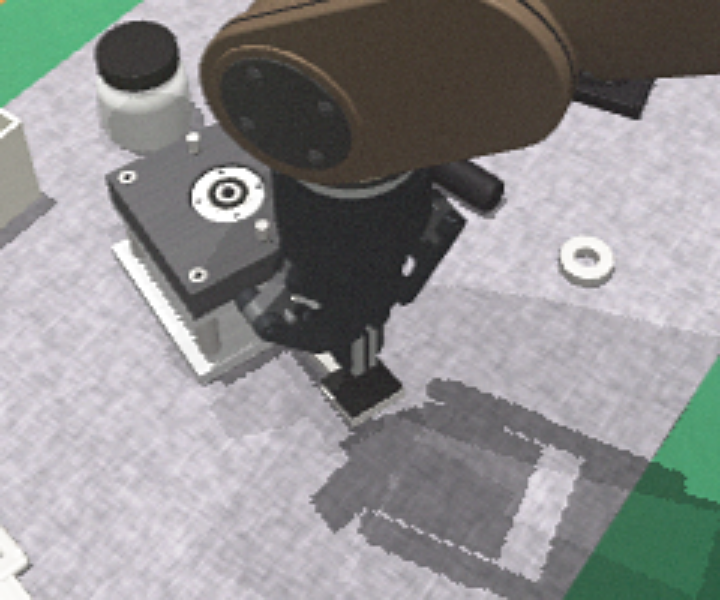

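The fingertips hang just over the pad, around (365,370) in the crop, slightly toward its inner end. I'll press now, drifting outward.

```bash
python3 -m crank '[[[-4,1,8],[0,0,0]],[[-5,1,14],[0,0,0]],[[-5,1,18],[0,0,0]],[[-6,1,22],[0,0,0]],[[-6,1,26],[0,0,0]],[[-7,1,30],[0,0,0]],[[-8,1,34],[0,0,0]],[[-8,1,38],[0,0,0]]]'; python3 -m crank '[[[0,0,3],[0,0,0]],[[-1,0,6],[0,0,0]],[[-1,0,9],[0,0,0]],[[-1,0,11],[0,0,0]],[[-1,0,11],[0,0,0]]]'
```

```text
t: 4.2
ee_pos: [0.4775, 0.2043, 0.2166]
orientation: [0.986, -0.166, 0.0, -0.0]
force: [-2.1, 0.3, 2.6]
grip_width: 0.0002
grip_force: 2.0
t: 4.7
ee_pos: [0.4768, 0.2045, 0.2059]
orientation: [0.986, -0.166, 0.0, -0.0]
force: [0.3, 0.5, 3.5]
grip_width: -0.0003
grip_force: 1.6
```

```bash
python3 -m crank '[[[0,0,2],[0,0,0]],[[0,0,4],[0,0,0]],[[0,0,5],[0,0,0]],[[0,0,5],[0,0,0]]]'; python3 -m crank '[[[0,0,1],[0,0,0]],[[0,0,2],[0,0,0]],[[0,0,2],[0,0,0]],[[0,0,2],[0,0,0]]]'
```

```text
t: 5.1
ee_pos: [0.4776, 0.2049, 0.2051]
orientation: [0.986, -0.165, -0.001, 0.001]
force: [-11.6, -3.3, 29.8]
grip_width: 0.0001
grip_force: 15.4
t: 5.5
ee_pos: [0.4779, 0.205, 0.2049]
orientation: [0.986, -0.165, -0.001, 0.001]
force: [-16.5, -4.8, 39.2]
grip_width: 0.0004
grip_force: 21.0
```

The lever is at its stop. I'll retract, open the fingers, and look at the hub.

```bash
python3 -m crank '[[[0,0,-10],[0,0,0]],[[0,0,-50],[0,0,0]],[[0,0,-95],[0,0,0]],[[0,0,-145],[0,0,0]],[[40,0,-170],[0,0,0]],[[80,0,-170],[0,0,0]],[[80,0,-170],[0,0,0]],[[80,0,-170],[0,0,0]]]' 0; python3 - <<'E'
from h import *
c=cam("wrist"); cv2.imwrite("pics/w3.png",c["frame"][:,:,::-1])
np.savez("w3.npz",**{k:c[k] for k in("frame","Rm","o","fx","fy","cx","cy")})
print(proj(c,[.622,.154,.1]))
E
```

```text
t: 6.3
ee_pos: [0.5522, 0.1779, 0.3672]
orientation: [0.986, -0.166, -0.001, 0.0]
force: [0.4, -0.1, -0.3]
grip_width: 0.0857
grip_force: 0.0
[np.float64(320.31318019412714), np.float64(123.69999373752206)]
```

View pics/w3.png

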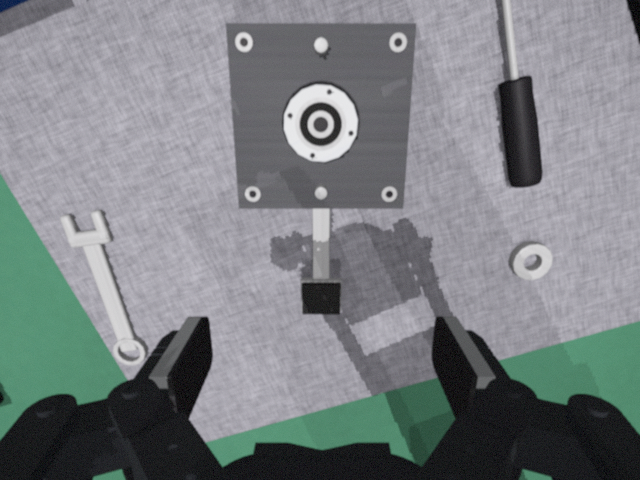

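The hub stands at (321,123), about 76 px wide, with the pad down at (321,296).

```bash
python3 - <<'E'
from h import *
c=dict(np.load("w3.npz"))
x=blob(c,321,123,45,lambda g:g>150); h=ray(c,x[0],x[1],.1); print(np.round(x,1),h, ray(c,x[0],x[1],.084))
# expected hull areas for top at .084 / .100
a=np.linspace(0,2*np.pi,60)
for z in(.084,.1):
    q=np.array([proj(c,[h[0]+.022*np.cos(t),h[1]+.022*np.sin(t),z]) for t in a],np.float32); print(z,cv2.contourArea(q))
go([h[0],h[1],.30],-19.2); go([h[0],h[1],.259],-19.2)
E
```

```text
[ 320.3  122.7 4476.5] [0.62253164 0.15384534 0.1       ] [0.6219753  0.15408783 0.084     ]
0.084 4106.631002573762
0.1 4671.096885216888
go [75.3 -0.2 66.7] [0.09 0.19 0.12] t 6.35
go [ 75.4  -0.3 107.7] [0.09 0.19 0.12] t 6.35
```

```bash
python3 -m crank '[[[40,0,0],[0,0,0]],[[75,0,20],[0,0,0]],[[75,0,60],[0,0,0]],[[75,0,90],[0,0,0]],[[75,0,105],[0,0,0]],[[75,0,110],[0,0,0]],[[75,0,110],[0,0,0]],[[75,0,110],[0,0,0]]]'; python3 -c "
from h import *
go([.6225,.1538,.256],-19.2)"
```

```text
t: 7.15
ee_pos: [0.6235, 0.1543, 0.2608]
orientation: [0.986, -0.165, 0.002, -0.0]
force: [0.5, -0.1, 0.7]
grip_width: 0.0855
grip_force: 0.0
go [-0.8  0.8  4.8] [-0.08 -0.17  0.17] t 7.15
```

```bash
python3 -m crank '[[[0,0,3],[0,0,0]],[[0,0,3],[0,0,0]],[[0,0,3],[0,0,0]]]'; python3 -m crank '[[[0,0,0],[0,0,0]],[[0,0,0],[0,0,0]],[[0,0,0],[0,0,0]],[[0,0,0],[0,0,0]],[[0,0,0],[0,0,0]],[[0,0,0],[0,0,0]]]' 0.8 40
```

```text
t: 7.45
ee_pos: [0.6232, 0.154, 0.2565]
orientation: [0.986, -0.166, 0.001, -0.0]
force: [0.2, 0.3, 0.9]
grip_width: 0.0852
grip_force: 0.0
t: 8.05
ee_pos: [0.6231, 0.1539, 0.2559]
orientation: [0.986, -0.166, 0.0, 0.0]
force: [-0.9, 0.6, 2.3]
grip_width: 0.0428
grip_force: 40.6
```

```bash
python3 -m crank '[[[0,0,-5],[0,0,0]],[[0,0,-12],[0,0,0]],[[0,0,-22],[0,0,0]],[[0,0,-35],[0,0,0]],[[0,0,-55],[0,0,0]],[[0,0,-75],[0,0,0]],[[0,0,-90],[0,0,0]],[[0,0,-90],[0,0,0]]]'; python3 - <<'E'
from h import *
c=cam("wrist"); cv2.imwrite("pics/w4.png",c["frame"][:,:,::-1])
go([.621,-.2145,.345],-19.2)
E
```

```text
t: 8.85
ee_pos: [0.6238, 0.154, 0.3499]
orientation: [0.986, -0.166, 0.003, -0.001]
force: [-0.2, -0.3, -0.6]
grip_width: 0.0428
grip_force: 40.7
go [118.1 349.    2.7] [-0.09 -0.19  0.14] t 8.9
```

View pics/w4.png

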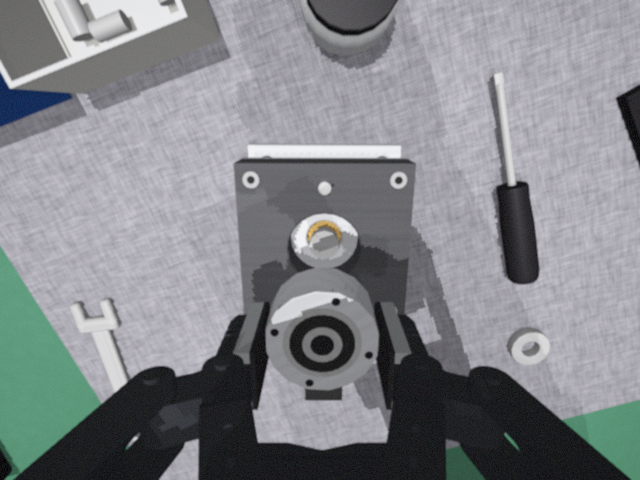

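The hub is held upright at (322,345), and the pocket is empty behind it. I'll carry it to the tray.

```bash
python3 -m crank '[[[10,25,0],[0,0,0]],[[25,65,0],[0,0,0]],[[40,110,0],[0,0,0]],[[55,155,0],[0,0,0]],[[70,200,0],[0,0,0]],[[85,245,0],[0,0,0]],[[100,290,0],[0,0,0]],[[110,325,0],[0,0,0]]]' >/dev/null; python3 -m crank '[[[7,22,0],[0,0,0]],[[7,22,0],[0,0,0]],[[7,22,0],[0,0,0]]]'; python3 - <<'E'
from h import *
c=cam("wrist"); cv2.imwrite("pics/w5.png",c["frame"][:,:,::-1])
np.savez("w5.npz",**{k:c[k] for k in("frame","Rm","o","fx","fy","cx","cy")})
print(proj(c,[.621,-.2145,.004]),proj(c,[.5739,-.1838,.012]))
go([.621,-.2145,.187],-19.2)
E
```

```text
t: 10.0
ee_pos: [0.6199, -0.2125, 0.3442]
orientation: [0.986, -0.166, -0.001, -0.001]
force: [0.4, 0.3, -1.2]
grip_width: 0.0423
grip_force: 40.9
[np.float64(323.87927403898414), np.float64(211.48767789435638)] [np.float64(307.8507662175128), np.float64(276.30040051529596)]
go [  2.2   2.5 157.4] [-0.05  0.14  0.14] t 10.05
```

View pics/w5.png

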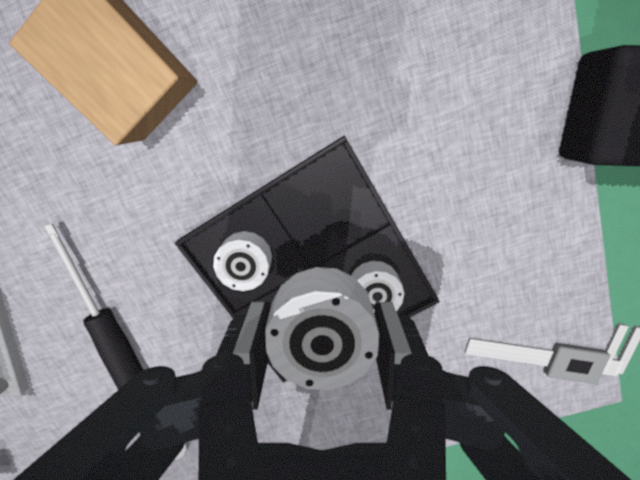

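The free place is clear: its outer corner is at (345,138), with the tray's left corner at (178,242) and right corner at (437,300).

```bash
python3 - <<'E'
from h import *
c=dict(np.load("w5.npz"))
a,l,r=[ray(c,u,v,.012) for u,v in((345,138),(178,242),(437,300))]
m=(l+r)/2; f=m+(a-m)*40/82; print(m,f,np.linalg.norm(l-r),np.linalg.norm(a-m),l,r)
go([f[0],f[1],.187],-19.2)
E
```

```text
[ 0.57701706 -0.18761931  0.012     ] [ 0.62319654 -0.2174695   0.012     ] 0.22443333397675794 0.112723507901236 [ 0.63791652 -0.09336521  0.012     ] [ 0.51611759 -0.2818734   0.012     ]
go [  5.2   4.6 157.4] [-0.05  0.14  0.14] t 10.05
```

```bash
python3 -m crank '[[[4,4,20],[0,0,0]],[[4,4,55],[0,0,0]],[[4,4,90],[0,0,0]],[[4,4,115],[0,0,0]],[[4,4,132],[0,0,0]],[[4,4,142],[0,0,0]],[[4,4,148],[0,0,0]],[[4,4,148],[0,0,0]]]';python3 -m crank '[[[0,0,0],[0,0,0]],[[0,0,2],[0,0,0]],[[0,0,4],[0,0,0]],[[0,0,6],[0,0,0]],[[0,0,6],[0,0,0]]]'; python3 -c "
from h import *
go([.6225,-.2165,.184],-19.2)"
```

```text
t: 10.85
ee_pos: [0.623, -0.2171, 0.1978]
orientation: [0.986, -0.165, 0.0, 0.0]
force: [-0.2, -0.4, -0.9]
grip_width: 0.0426
grip_force: 40.9
t: 11.35
ee_pos: [0.6226, -0.2173, 0.1914]
orientation: [0.986, -0.166, -0.0, -0.0]
force: [-0.7, 0.5, -1.2]
grip_width: 0.0425
grip_force: 40.9
go [-0.4 -0.8  7.4] [-0.01  0.03  0.14] t 11.35
```

```bash
python3 -m crank '[[[0,0,1],[0,0,0]],[[0,0,3],[0,0,0]],[[0,0,4],[0,0,0]],[[0,0,5],[0,0,0]],[[0,0,5],[0,0,0]]]';python3 -m crank '[[[0,0,1],[0,0,0]],[[0,0,2],[0,0,0]],[[0,0,2],[0,0,0]],[[0,0,2],[0,0,0]]]'
```

```text
t: 11.85
ee_pos: [0.6227, -0.2173, 0.1864]
orientation: [0.986, -0.166, -0.0, -0.0]
force: [-0.1, 0.2, -1.3]
grip_width: 0.0425
grip_force: 40.9
t: 12.25
ee_pos: [0.6228, -0.2173, 0.1847]
orientation: [0.986, -0.166, -0.0, -0.0]
force: [0.0, -0.9, -1.4]
grip_width: 0.0425
grip_force: 40.9
```

```bash
python3 -m crank '[[[0,0,1],[0,0,0]],[[0,0,1],[0,0,0]],[[0,0,1],[0,0,0]]]'|grep -E "ee|^force";python3 -m crank '[[[0,0,1],[0,0,0]],[[0,0,1],[0,0,0]],[[0,0,1],[0,0,0]]]'|grep -E "ee|^force"
```

```text
ee_pos: [0.6229, -0.2174, 0.1841]
force: [-1.8, 0.2, 0.3]
ee_pos: [0.623, -0.2175, 0.1841]
force: [-3.2, 0.3, 6.3]
```

The hub touched the floor at the expected height. I'll open partway, then rise.

```bash
python3 -m crank '[[[0,0,-1],[0,0,0]],[[0,0,-1],[0,0,0]],[[0,0,-1],[0,0,0]],[[0,0,-1],[0,0,0]],[[0,0,-1],[0,0,0]]]' 0.25 | tail -2; python3 -m crank '[[[0,0,-8],[0,0,0]],[[0,0,-25],[0,0,0]],[[0,0,-55],[0,0,0]],[[0,0,-95],[0,0,0]],[[-40,0,-135],[0,0,0]],[[-80,0,-150],[0,0,0]],[[-80,0,-150],[0,0,0]],[[-80,0,-150],[0,0,0]]]'; python3 - <<'E'
from h import *
c=cam("wrist"); cv2.imwrite("pics/w6.png",c["frame"][:,:,::-1])
print(proj(c,[.623,-.2174,.028]))
E
```

```text
grip_width: 0.0642
grip_force: 0.0
t: 14.15
ee_pos: [0.5467, -0.1909, 0.3363]
orientation: [0.986, -0.166, 0.002, 0.001]
force: [0.7, 0.2, 0.4]
grip_width: 0.0641
grip_force: 0.0
[np.float64(321.262097960903), np.float64(113.66159849257718)]
```

View pics/w6.png

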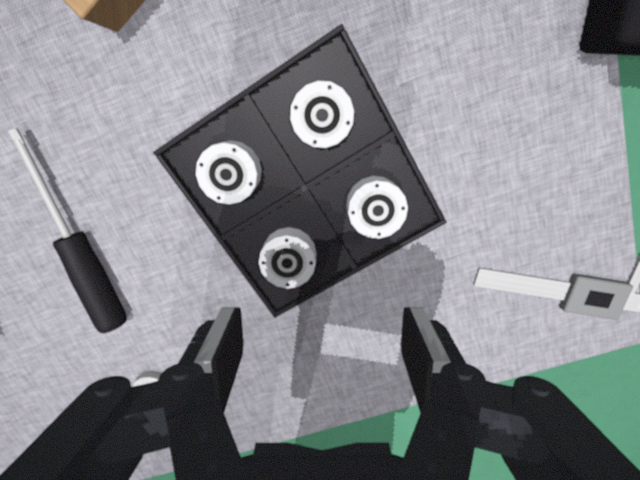

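The hub stands at (322,115), centred in its place with the bearing up, and the other three hubs are in theirs. The gripper is clear.

```bash
python3 -c "
from cell import ctrl
print(ctrl.close_job())"
```

```text
the job is handed in; nothing more can be done
None
```

I pressed the lever to its stop and lifted the raised hub out. It is now upright, bearing face up, in the tray's empty place; the last picture shows the other three hubs in their places. I handed the job in at about 14 s, and no verdict was returned.

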